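Find the blind index hole in a setting rail with a spring-loaded locating pin

ROBOT

A 6-joint arm with a two-finger parallel gripper is mounted at the origin on a cart in front of the work surface, level with it; the furniture and walls round the work are solid. World frame = base frame: x ahead of the robot, y to its left, z up, the work surface at z = 0. Lengths are in mm, angles in rad, forces in N, time in s.
With the tool pointing down it reaches from about 275 to 750 mm from the base axis. Payload 10.2 kg.
Tool frame: the origin (TCP) lies midway between the tips of the shut fingers; the grasp point (between the pads) lies grasp_offset behind it (grasp_offset is the distance from the TCP to the grasp point, in mm); x points along the fingers, z is the direction in which the jaws open and shut, and the axes are right-handed (so a half turn about x gives the same grasp; the last joint's range is limited). The gripper opens to 85 mm and grips with 20 to 120 N. Pads are 22 mm wide; open, the fingers measure 114 mm over their backs; the gripper's body (76 mm by 85 mm) begins 54 mm behind the grasp point. The pads swing forward as they close: fully open they stand 13 mm farther back than shut.
Start: joints at [0.982, 0.313, 1.498, -0, 1.331, -0.223], TCP at [187.804, 490.266, 231.294] pointing down, gripper open.
Joint ranges: [-2.94, 2.94], [-0.97, 2.17], [0.19, 2.56], [-1.23, 4.37], [0.02, 3.11], [-2.88, 2.88]. Speed limits (rad/s): [2.39, 2.39, 3.01, 3.14, 3.14, 3.14].

INTERFACE

Orientations are given as a unit quaternion [w, x, y, z].
In Python, from rig import sense, capture, calibration, finish_job, grasp_offset gives the robot as it stands.
- The arm moves only by the shell command python3 -m jog 'ROWS' [FORCE]. ROWS is JSON, a list of rows, each an object with "linear": the shift along the tool's x, y, z scaled (see below), a list of three; "rotation": the turn, a rotation vector about the tool's x, y, z scaled (see below), a list of three; "grip": the finger opening in mm, from 0 to 85.4. A call has 1 to 20 rows; each row is the pose to reach, as a shift and turn from the pose measured when the call began, along the tool's axes at that moment; what a row does not reach only later rows make up. The controller multiplies each number of a shift by 0.3 m and each number of a turn by 0.5 rad. A row lasts 1/12 s, in which the tool goes at most 41.7 mm and 7.16 degrees, less where a joint would pass 70% of its speed; a pose out of reach is approached as far as the arm can. A call with a number of a shift or a turn outside -1 to 1 is refused whole. A call with a gripper value outside its range is refused whole. The fingers move at their own pace and stop on an object; FORCE is the grip in N (left out, the last holds). Time passes only in rows, so rows that repeat a pose let the fingers close. It gives the time, the measured TCP pose, the force and the opening at its end, in the units of the state.
- sense(): the state, without advancing time (a new reading comes with each control period).
- capture(name): name is "scene" or "top" or "wrist"; returns (picture, depth): 400x640x3 uint8, red, green, blue; 400x640 float32, mm along the optical axis (not along the pixel's ray), 0 where there is no reading.
- calibration(name): a dict with "intrinsics" (3x3 intrinsics, pixels), "world_from_camera" (4x4, takes a point from camera to world coordinates). Camera axes: x right, y up, looking along -z (the intrinsics and any distortion apply to the point x, -y, -z); pixel columns grow to the right and rows downward; lengths in mm; the calibration is good to about 2 mm. A picture is of the moment at which its call begins: read the wrist's pose just before it. calibration takes no time and is no camera call; for the wrist camera it gives the pose at the moment of the call.
- finish_job(): hands the job in, once; it reports no verdict.
The state is a dict: "time_s": time; "joints": joint angles; "dq": joint speeds; "tau": joint torques, N m; "eef_pos": TCP position; "ee_rot": TCP orientation; "force": force on the tool from outside, world axes, zero at the start; "wrist_torque": the same for the moment, N m; "grip_width": opening from 0.0 (shut) to 1.0 (fully open).
Only numpy, scipy, OpenCV 4.12 (cv2) and the standard library are available. Lean on these libraries where they do the work, as an engineer would, in place of code of your own. Each camera call takes 0.05 s, during which the arm holds its last target.

TASK

Take the spring-loaded locating pin out of its stand, set its tip into the slot of the setting rail and slide it along the slot floor, by feel, until it drops into the blind hole, which lies somewhere along the slot. Then press it gently but fully home, so that it stands upright with its collar flat on top of the rail, and let go. Stop sliding the moment the pin catches, so that the pin never bears on the rail with more than 25 N on the way, and leave the other parts lying where they are.

Things in the scene. Friction and masses are not known exactly. Their poses are not given: they have to be found in the camera images.
- pin_grip (a point): Locating pin of plain steel, 82 mm long, about 0.22 kg, upright in the stand at the start. Round knurled handle 24 mm across, 53 mm high; below it a neck 20 mm across, 4 mm high, a round collar 34 mm across, 5 mm thick, and the pin. This point: middle of the handle on its axis, 35 mm above the collar's underside, 55 mm above the pin's end; z up along the handle.
- pin_collar (a point): Centre of the collar's underside of the locating pin, z up. The pin, 8 mm across, stands out 20 mm below it; its last 2 mm taper to 5 mm across. The pin is sprung: pressed on its end it gives way upward into the handle by up to 12 mm (2 N at first, plus 0.4 N for each mm); sideways it is rigid.
- setting_rail: Setting rail, a dark steel block 176 x 64 x 28 mm (x, y, z) fixed to the desk; origin in the middle of its underside, x along its length and slot, z up. When the pin is home it reaches 14 mm into the rail's blind hole without touching its bottom, and the collar's underside lies on the rail's top face, 28 mm above the desk.
- rail_slot (a point): Middle of the slot's mouth, level with the rail's top; x along the slot. Slot 90 mm long, closed at both ends, 12 mm wide, 6 mm deep, long edges bevelled 3.5 mm to 19 mm at the top. Its floor is level steel, firmly held. In it, on the centre line, is one round blind hole 13 mm across, 16 mm deep, centre anywhere from x = -32 to +32 mm; place not given.
- pin_stand: The stand, a bright aluminium block 56 x 56 x 30 mm fixed to the desk, with a vertical blind hole 15 mm across and 26 mm deep in its middle, in which the locating pin stands with its collar on the block's top face; origin in the middle of its underside.
- v_block: Bystander: steel V-block 45 x 40 x 36 mm, behind the rail; origin in the middle of its underside.
- ring_gauge: Bystander: steel ring 46 mm across, 16 mm high, behind the rail; origin in the middle of its underside.
- sample_flange: Bystander: brass-coloured flange 40 mm across, 16 mm high, behind the stand; origin in the middle of its underside.
- gauge_block_0: Bystander: steel gauge block 9 x 35 x 20 mm, behind the rail, in front of the V-block; origin in the middle of its underside.
Not all that is in view belongs to the job. What is meant by the part that bears pin_grip is not pink or yellow, and is the larger of those in its own colour.

How it is judged (in metres and radians):
On the way, in this order (a step that is already met when the one before it is completed fails the run):
1. the locating pin is lifted clear of its stand (height (world z) of pin_grip above 0.09 m and contact force between locating_pin and pin_stand below 0.1 N), for 0.1 s.
2. the pin's tip bears on the rail inside the slot, with the collar still off the rail (contact force between locating_pin and setting_rail above 0.5 N and z of pin_grip in the frame of setting_rail between 0.0645 and 0.081 m and y of pin_grip in the frame of setting_rail between -0.009 and 0.009 m and x of pin_grip in the frame of setting_rail between -0.05 and 0.05 m), for 0.1 s.
At the end, for the whole second after the job is handed in: The locating pin stands in the blind hole of the rail, released and at rest, upright within 0.08 rad, its collar on the rail's top face (within 1.5 mm), its axis within 8 mm of the slot's centre line and within 40 mm of the slot's middle (z of pin_grip in the frame of setting_rail between 0.06 and 0.0645 m and y of pin_grip in the frame of setting_rail between -0.008 and 0.008 m and x of pin_grip in the frame of setting_rail between -0.04 and 0.04 m and angle between pin_grip's own z axis and vertical below 0.08 rad and linear speed of locating_pin below 0.02 m/s and contact force between the fingers and locating_pin below 0.1 N); the robot touches nothing.
It fails at once if the pin bears on the rail with more than 25 N while its collar is still off the rail (contact force between locating_pin and setting_rail above 25 N and z of pin_grip in the frame of setting_rail above 0.0645 m).
It fails at once if the pin is rammed home: more than 60 N on the rail (contact force between locating_pin and setting_rail above 60 N).
It fails at once if a bystander part is moved by more than 15 mm (distance of any of v_block, ring_gauge, sample_flange, gauge_block_0 from where it was at the start of the episode above 0.015 m).
It also fails if it takes over 45 s, if anything falls off the work surface, if the arm or the gripper's body presses on something with over 40 N, if the wrist force passes 120 N, or if a joint passes its speed limit or range.

## Working session

There is one attempt and no reset: what is moved stays moved. The work goes in short steps, Python scripts to look and compute and a shell command to move; the robot and the scene stay as the last step left them, time stands still between calls to the robot, and variables do not carry over. Pictures are saved under pics/ and viewed, and the job is handed in when it is done.

```bash
ls; mkdir -p pics; python3 - <<'E'
from rig import sense, capture, calibration, finish_job, grasp_offset
import cv2,numpy as np
print(grasp_offset() if callable(grasp_offset) else grasp_offset); print(sense())
for n in ["scene","top","wrist"]:
    c=calibration(n); p,d=capture(n); np.savez(f"pics/{n}0.npz",p=p,d=d,K=c["intrinsics"],T=c["world_from_camera"])
    cv2.imwrite(f"pics/{n}0.png",p[:,:,::-1]); print(n,{k:np.round(v,3).tolist() for k,v in c.items()}, (d>0).mean())
E
```

```text
pics
18.700000000000003
{'time_s': 0.0, 'joints': array([ 9.81598198e-01,  3.13460942e-01,  1.49846053e+00, -2.33228774e-05,
        1.33101916e+00, -2.23378558e-01]), 'dq': array([ 0.00046301,  0.0006679 ,  0.00154664, -0.00115498, -0.00113019,
       -0.00066873]), 'tau': array([ 1.81076421e-04, -4.12261891e+01, -2.59752649e+01, -6.26517658e-05,
        4.02520862e-03, -1.36655325e-05]), 'eef_pos': array([187.6518689 , 490.02722945, 230.72065955]), 'ee_rot': array([ 0.58216406, -0.40089885,  0.58304362,  0.40053121]), 'force': array([-0.57538591, -0.20653415, -0.31783532]), 'wrist_torque': array([ 0.04544062,  0.03930718, -0.00254337]), 'grip_width': 1.0001002832661083}
scene {'intrinsics': [[432.237, 0.0, 323.829], [0.0, 432.237, 207.093], [0.0, 0.0, 1.0]], 'world_from_camera': [[0.487, 0.428, -0.761, -49.429], [-0.873, 0.263, -0.411, -496.474], [0.025, 0.865, 0.502, 492.066], [0.0, 0.0, 0.0, 1.0]]} 0.9960859375
top {'intrinsics': [[399.613, 0.0, 322.048], [0.0, 399.613, 196.226], [0.0, 0.0, 1.0]], 'world_from_camera': [[-0.027, 0.994, -0.102, 485.097], [-1.0, -0.025, 0.014, -126.134], [0.011, 0.102, 0.995, 913.935], [0.0, 0.0, 0.0, 1.0]]} 0.9959375
wrist {'intrinsics': [[325.338, 0.0, 317.529], [0.0, 325.338, 201.999], [0.0, 0.0, 1.0]], 'world_from_camera': [[0.358, -0.894, -0.268, 119.861], [0.934, 0.343, 0.102, 516.206], [0.001, -0.287, 0.958, 374.242], [0.0, 0.0, 0.0, 1.0]]} 0.99584375
```

View pics/scene0.png

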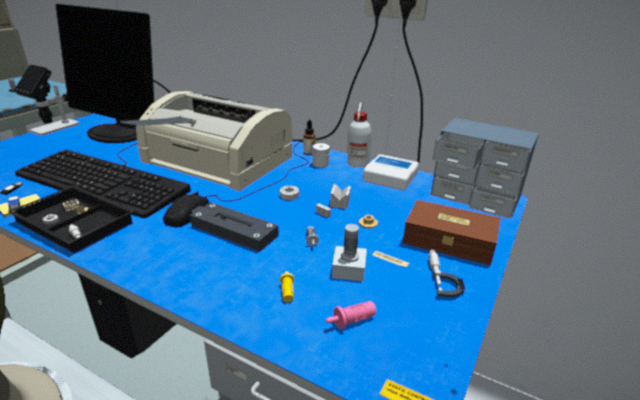

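View pics/top0.png

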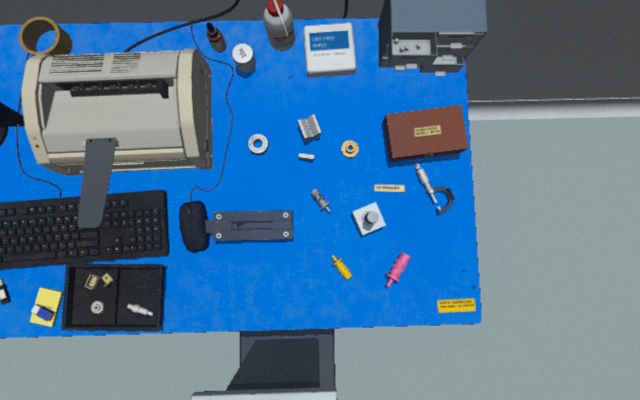

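View pics/wrist0.png

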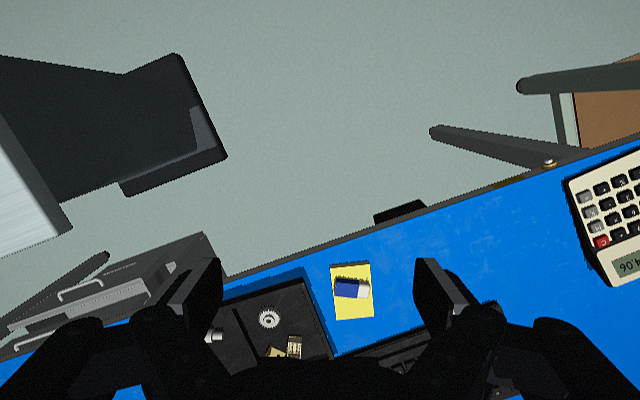

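Scene and top views: the rail lies at top (252,226), the stand with the pin at top (368,218). The pin candidates in the top view are:
- grey pin in the stand (370,217)
- small grey pin lying on the desk (320,200)
- yellow (342,266)
- pink (398,270)
- white piece in the tray (140,310)

I choose the grey one in the stand, because it's neither pink nor yellow and it's the larger of the greys. Next come the close crop and measurements.

```bash
cat > h.py <<'E'
import numpy as np,cv2
def load(n): 
    f=np.load(f"pics/{n}.npz"); return f['p'],f['d'],f['K'],f['T']
def ray(K,T,u,v):
    d=np.array([(u-K[0,2])/K[0,0],-(v-K[1,2])/K[1,1],-1.]); return T[:3,3],T[:3,:3]@d
def onplane(K,T,u,v,z):
    o,d=ray(K,T,u,v); return o+d*(z-o[2])/d[2]
def pt(K,T,d,u,v):
    o,r=ray(K,T,u,v); return o+r*d[int(round(v)),int(round(u))]
def cloud(K,T,d):
    v,u=np.mgrid[:d.shape[0],:d.shape[1]]
    r=np.stack([(u-K[0,2])/K[0,0],-(v-K[1,2])/K[1,1],-np.ones_like(u,float)],-1)*d[...,None]
    return r@T[:3,:3].T+T[:3,3]
def proj(K,T,P):
    c=T[:3,:3].T@(np.asarray(P,float)-T[:3,3]); return K[0,0]*c[0]/-c[2]+K[0,2], K[1,1]*(-c[1])/-c[2]+K[1,2]
def tri(rs):
    A=0;b=0
    for o,d in rs:
        d=d/np.linalg.norm(d);M=np.eye(3)-np.outer(d,d);A=A+M;b=b+M@o
    return np.linalg.solve(A,b)
E
python3 - <<'E'
from h import *
p,d,K,T=load("top0"); q,e,K2,T2=load("scene0")
a=cv2.resize(p[180:290,180:420],(792,363),interpolation=cv2.INTER_CUBIC)
b=cv2.resize(q[190:340,180:420],(384,237),interpolation=cv2.INTER_CUBIC)
im=np.zeros((600,792,3),np.uint8); im[:363]=a; im[363:,:384]=b; 
c=cv2.resize(q[215:290,320:385],(205,237),interpolation=cv2.INTER_CUBIC); im[363:,400:605]=c
cv2.imwrite("pics/crop0.png",im[:,:,::-1])
X=cloud(K,T,d); Y=cloud(K2,T2,e)
for nm,C,box in (("top",X,(340,400,195,245)),("scene",Y,(325,375,215,285))):
    u0,u1,v0,v1=box; s=C[v0:v1,u0:u1].reshape(-1,3)
    for lo,hi in((24,36),(60,80),(80,100)):
        m=(s[:,2]>lo)&(s[:,2]<hi); 
        if m.sum()>3: print(nm,lo,m.sum(),np.median(s[m],0).round(1),s[m].min(0).round(1),s[m].max(0).round(1))
for nm,C,box in (("top",X,(195,305,200,250)),("scene",Y,(180,285,195,255))):
    u0,u1,v0,v1=box; s=C[v0:v1,u0:u1].reshape(-1,3); m=(s[:,2]>24)&(s[:,2]<34)
    r=cv2.minAreaRect(s[m][:,:2].astype(np.float32)); print(nm,m.sum(),r,np.median(s[m][:,2]), np.median(s[abs(s[:,2])<8][:,2]))
E
```

```text
top 24 489 [ 521.4 -237.7   30.4] [ 489.3 -276.2   25.5] [ 557.4 -206.2   35.8]
top 60 16 [ 517.3 -232.2   68.9] [ 511.5 -243.3   60.8] [ 532.5 -229.7   79.8]
top 80 110 [ 523.3 -240.8   92. ] [ 512.9 -251.8   81.8] [ 534.4 -229.7   95.4]
scene 24 544 [ 513.1 -248.4   28.5] [ 487.4 -277.2   24. ] [ 559.2 -207.4   35.8]
scene 60 133 [ 514.4 -246.7   70.1] [ 509.9 -254.5   60. ] [ 528.  -232.2   79.6]
scene 80 142 [ 518.1 -243.9   89.4] [ 510.4 -253.6   80.2] [ 535.3 -230.5   92.3]
top 2425 ((516.74072265625, 36.54888916015625), (95.11962127685547, 215.462646484375), 0.41595107316970825) 28.311937519951016 0.3706834265182124
scene 1656 ((516.8834228515625, 51.360992431640625), (249.32785034179688, 74.05982971191406), 86.98694610595703) 26.50788652653918 -1.3462082300002294
```

View pics/crop0.png

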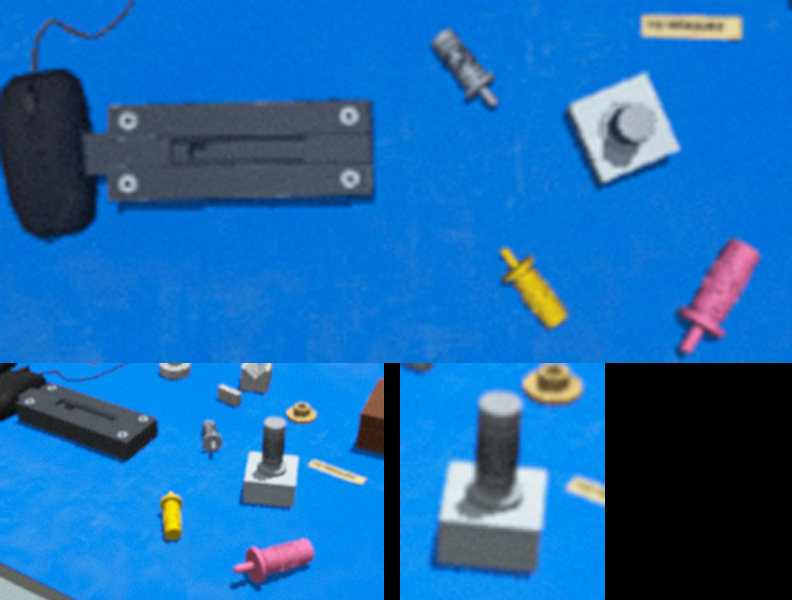

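The crop shows the grey pin upright in the bright stand. Its top is at top-view (372,218), about 92 mm high as expected. The smaller grey pin, yellow pin and pink pin all lie flat on the desk. Now I'll plan the tool axes.

```bash
cat >> h.py <<'E'
from scipy.spatial.transform import Rotation as R
def Rt(q): return R.from_quat([q[1],q[2],q[3],q[0]])
def plan(s,P,zdir=None,Rg=None):
    r=Rt(s["ee_rot"]); M=r.as_matrix()
    if zdir is not None:
        x=np.array([0,0,-1.]); z=np.array(zdir,float); z/=np.linalg.norm(z); Rg=R.from_matrix(np.stack([x,np.cross(z,x),z],1))
    rot=(r.inv()*Rg).as_rotvec()/0.5 if Rg is not None else None
    lin=M.T@(np.array(P)-s["eef_pos"])/300
    print("lin",lin.round(4),"rot",None if rot is None else rot.round(4))
E
python3 - <<'E'
from h import *
from rig import sense
s=sense(); print(Rt(s["ee_rot"]).as_matrix().round(3))
for zd in ((0,1,0),(0,-1,0)): plan(s,(400,40,180),zd)
p,d,K,T=load("top0")
for u,v in ((180+108/3.3,180+102/3.3),(180+372/3.3,180+100/3.3),(180+374/3.3,180+198/3.3),(180+108/3.3,180+202/3.3),(180+170/3.3,180+150/3.3),(180+305/3.3,180+150/3.3)): print(onplane(K,T,u,v,28).round(1))
E
```

```text
[[-0.001 -0.934  0.358]
 [-0.001  0.358  0.934]
 [-1.     0.    -0.001]]
lin [ 0.1704 -1.1975 -1.1478] rot [-7.316e-01 -1.700e-03 -7.000e-04]
lin [ 0.1704 -1.1975 -1.1478] rot [ 5.5516e+00 -1.0000e-03  2.4000e-03]
[549.1 104.3  28. ]
[545.8 -72.6  28. ]
[480.3 -72.6  28. ]
[482.4 104.3  28. ]
[515.8  63.   28. ]
[513.5 -27.1  28. ]
```

```bash
python3 -m jog '[{"linear":[0.01,-0.1,-0.07],"rotation":[-0.15,0,0],"grip":85},{"linear":[0.03,-0.22,-0.16],"rotation":[-0.3,0,0],"grip":85},{"linear":[0.05,-0.33,-0.24],"rotation":[-0.5,0,0],"grip":85},{"linear":[0.07,-0.44,-0.32],"rotation":[-0.73,0,0],"grip":85},{"linear":[0.08,-0.55,-0.4],"rotation":[-0.73,0,0],"grip":85},{"linear":[0.08,-0.66,-0.48],"rotation":[-0.73,0,0],"grip":85},{"linear":[0.08,-0.77,-0.55],"rotation":[-0.73,0,0],"grip":85},{"linear":[0.08,-0.77,-0.55],"rotation":[-0.73,0,0],"grip":85}]'
python3 - <<'E'
from h import *
from rig import sense
s=sense(); plan(s,(500,16,180),(0,1,0))
E
```

```text
time_s: 0.82
eef_pos: [347.2, 249.2, 206.9]
ee_rot: [0.501, -0.499, 0.502, 0.498]
force: [-1.2, 0.6, -0.5]
grip_width: 0.999
lin [ 0.0912 -0.5142 -0.7739] rot [-0.0125 -0.004   0.0003]
```

```bash
python3 -m jog '[{"linear":[0.03,-0.08,-0.11],"rotation":[0,0,0],"grip":85},{"linear":[0.05,-0.16,-0.22],"rotation":[0,0,0],"grip":85},{"linear":[0.07,-0.24,-0.34],"rotation":[0,0,0],"grip":85},{"linear":[0.09,-0.32,-0.46],"rotation":[0,0,0],"grip":85},{"linear":[0.09,-0.4,-0.58],"rotation":[0,0,0],"grip":85},{"linear":[0.09,-0.47,-0.69],"rotation":[-0.012,-0.004,0],"grip":85},{"linear":[0.09,-0.514,-0.774],"rotation":[-0.012,-0.004,0],"grip":85},{"linear":[0.09,-0.514,-0.774],"rotation":[-0.012,-0.004,0],"grip":85},{"linear":[0.09,-0.514,-0.774],"rotation":[-0.012,-0.004,0],"grip":85},{"linear":[0.09,-0.514,-0.774],"rotation":[-0.012,-0.004,0],"grip":85}]'
python3 - <<'E'
from h import *
from rig import sense,capture,calibration
s=sense(); print(s["eef_pos"]);c=calibration("wrist"); p,d=capture("wrist"); np.savez("pics/w1.npz",p=p,d=d,K=c["intrinsics"],T=c["world_from_camera"]); cv2.imwrite("pics/w1.png",p[:,:,::-1])
E
```

```text
time_s: 1.65
eef_pos: [499.5, 16.6, 180.1]
ee_rot: [0.5, -0.5, 0.5, 0.5]
force: [-0.4, 0.1, -0.1]
grip_width: 1.0
[499.52503556  16.55296894 180.0886524 ]
```

View pics/w1.png

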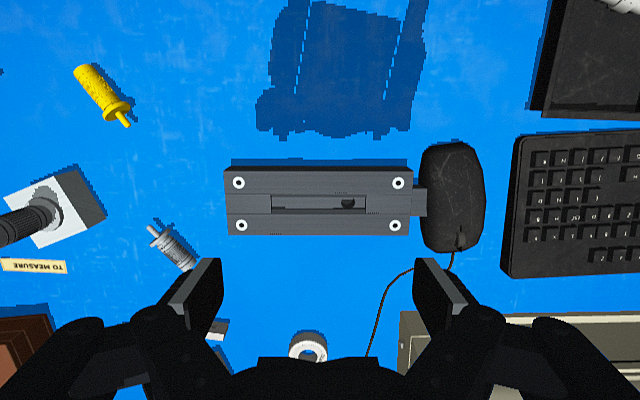

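The wrist view shows the rail at (318,201) with its slot spanning (272–366, 202). There's a dark round spot at (347,202), likely the hole. I'll zoom in and measure.

```bash
python3 - <<'E'
from h import *
p,d,K,T=load("w1")
im=cv2.resize(p[150:250,215:415],(800,400),interpolation=cv2.INTER_CUBIC); im=cv2.convertScaleAbs(im,alpha=2)
cv2.imwrite("pics/w1c.png",im[:,:,::-1])
X=cloud(K,T,d)
for u,v in((250,205),(318,180),(318,225),(300,203),(347,203),(238,150),(40,220)): print(u,v,X[v,u].round(1))
print("screws",)
g=cv2.cvtColor(p,cv2.COLOR_RGB2GRAY); m=(g[150:250,215:415]>170).astype(np.uint8)
n,l,st,ce=cv2.connectedComponentsWithStats(m)
for i in range(1,n):
    if st[i,4]>20: u,v=ce[i]+[215,150]; print(st[i,4],(u.round(1),v.round(1)),onplane(K,T,u,v,28).round(1))
E
```

```text
250 205 [518.2 -47.1  28.7]
318 180 [494.   17.4  28.6]
318 225 [538.5  17.4  28.7]
300 203 [ 5.182e+02 -1.000e-01  2.210e+01]
347 203 [522.8  46.9   7. ]
238 150 [469.8 -61.5   1.2]
40 220 [ 525.2 -230.1   50.3]
screws
96 (np.float64(238.3), np.float64(182.3)) [496.3 -56.8  28. ]
91 (np.float64(397.7), np.float64(182.6)) [496.7  91.7  28. ]
84 (np.float64(241.1), np.float64(224.7)) [538.3 -57.1  28. ]
80 (np.float64(394.7), np.float64(225.1)) [538.9  91.7  28. ]
```

View pics/w1c.png

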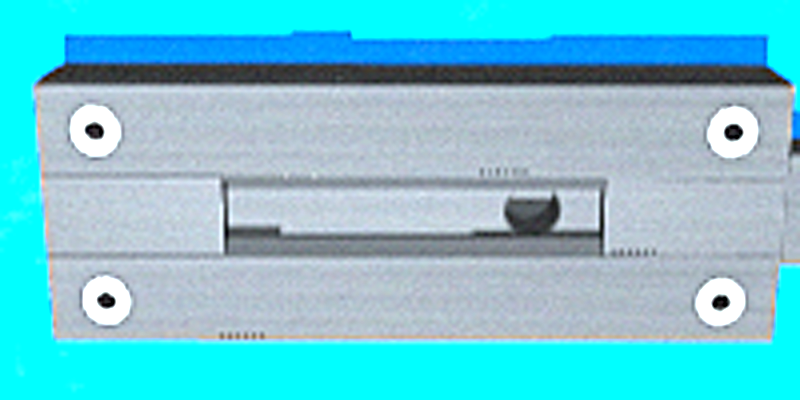

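The rail top reads 28.7 mm and the slot floor 22.1 mm, both as given. A dark round hole shows at crop (532,212), near the +y end of the slot. It still has to be found by feel, so this only serves as a check. Now I'll fix the slot and view the pin from two places.

```bash
python3 - <<'E'
from h import *
p,d,K,T=load("w1")
f=lambda a,b,z:onplane(K,T,215+a/4-.4,150+b/4-.4,z).round(1)
print("mouth",f(410,178,28),f(410,255,28),"ends",f(225,215,22),f(603,215,22),"floor far",f(410,237,22), "hole",f(505,210,22),f(558,210,22))
print("corners",f(36,85,28),f(792,85,28),f(770,340,28),f(55,338,28))
from rig import sense
plan(sense(),(515,-180,190),(0,1,0)); plan(sense(),(485,-240,190),(0,1,0))
E
python3 -m jog '[{"linear":[-0.02,0,-0.1],"rotation":[0,0,0],"grip":85},{"linear":[-0.03,0,-0.23],"rotation":[0,0,0],"grip":85},{"linear":[-0.04,0,-0.36],"rotation":[0,0,0],"grip":85},{"linear":[-0.04,0,-0.48],"rotation":[0,0,0],"grip":85},{"linear":[-0.04,0,-0.58],"rotation":[0,0,0],"grip":85},{"linear":[-0.04,0,-0.65],"rotation":[0,0,0],"grip":85},{"linear":[-0.04,0,-0.65],"rotation":[0,0,0],"grip":85},{"linear":[-0.04,0,-0.65],"rotation":[0,0,0],"grip":85}]'
python3 - <<'E'
from h import *
from rig import sense,capture,calibration
s=sense();c=calibration("wrist"); p,d=capture("wrist"); np.savez("pics/w2.npz",p=p,d=d,K=c["intrinsics"],T=c["world_from_camera"]); cv2.imwrite("pics/w2.png",p[:,:,::-1])
E
```

```text
mouth [507.7  16.5  28. ] [526.8  16.5  28. ] ends [518.6 -28.3  22. ] [518.7  63.3  22. ] floor far [524.2  16.5  22. ] hole [517.4  39.5  22. ] [517.4  52.3  22. ]
corners [485.4 -69.6  28. ] [485.6 104.6  28. ] [548.9 104.5  28. ] [548.1 -70.2  28. ]
lin [-0.0327 -0.0514 -0.6566] rot [ 0.0014  0.0007 -0.0008]
lin [-0.0328  0.0487 -0.8565] rot [ 0.0014  0.0007 -0.0008]
time_s: 2.37
eef_pos: [499.5, -177.4, 192.1]
ee_rot: [0.5, -0.5, 0.5, 0.501]
force: [0.6, 0.6, -0.1]
grip_width: 0.994
```

View pics/w2.png

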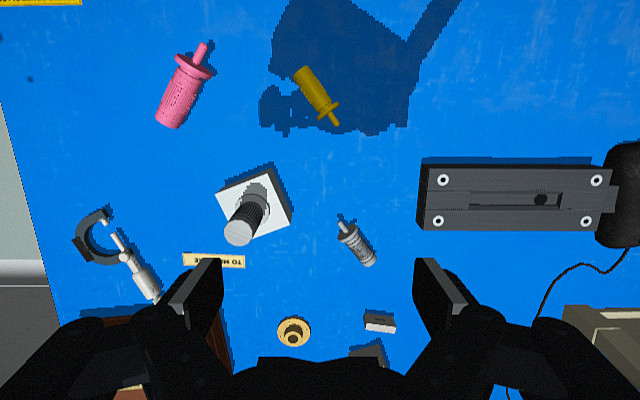

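The rail centre comes out at (517, 17.4) and the slot mouth at 19.1 mm wide, which agrees. The view shows the pin's top at (239,232), the stand at (252,203), the small grey pin at (357,243) and the bystanders below. Now a second view to triangulate the pin.

```bash
python3 -m jog '[{"linear":[0,0.03,-0.1],"rotation":[0,0,0],"grip":85},{"linear":[0,0.05,-0.21],"rotation":[0,0,0],"grip":85},{"linear":[0,0.05,-0.21],"rotation":[0,0,0],"grip":85},{"linear":[0,0.05,-0.21],"rotation":[0,0,0],"grip":85}]'
python3 - <<'E'
from h import *
from rig import sense,capture,calibration
s=sense();c=calibration("wrist"); p,d=capture("wrist"); np.savez("pics/w3.npz",p=p,d=d,K=c["intrinsics"],T=c["world_from_camera"]); 
q=load("w2")[0]
im=np.vstack([cv2.resize(q[150:260,200:300],(600,600//1*11//20*1),interpolation=cv2.INTER_CUBIC)[:0]]+[np.hstack([cv2.resize(a,(400,440),interpolation=cv2.INTER_CUBIC) for a in (q[150:260,205:305],p[150:260,270:370])])])
cv2.imwrite("pics/w23.png",im[:,:,::-1]); cv2.imwrite("pics/w3.png",p[:,:,::-1])
for n in("w2","w3"):
    p,d,K,T=load(n); X=cloud(K,T,d); s=X[130:300,200:400].reshape(-1,3)
    m=(abs(s[:,2]-92.5)<3.5); t=s[m]; print(n,"top",len(t),(cv2.minEnclosingCircle(t[:,:2].astype(np.float32))),t.mean(0).round(1))
    m=(abs(s[:,2]-30)<3)&(abs(s[:,0]-522)<45)&(abs(s[:,1]+240)<45);t=s[m]; print("stand",cv2.minAreaRect(t[:,:2].astype(np.float32)),t.mean(0).round(1))
E
```

```text
time_s: 2.75
eef_pos: [484.7, -239.1, 192.2]
ee_rot: [0.5, -0.5, 0.499, 0.501]
force: [-0.8, 0.8, 0.4]
grip_width: 0.996Traceback (most recent call last):
  File "<stdin>", line 5, in <module>
    return _nx.concatenate(arrs, 0, dtype=dtype, casting=casting)
           ~~~~~~~~~~~~~~~^^^^^^^^^^^^^^^^^^^^^^^^^^^^^^^^^^^^^^^
ValueError: all the input array dimensions except for the concatenation axis must match exactly, but along dimension 1, the array at index 0 has size 600 and the array at index 1 has size 800
```

```bash
python3 - <<'E'
from h import *
p=load("w3")[0]; q=load("w2")[0]
im=np.hstack([cv2.resize(a,(400,560),interpolation=cv2.INTER_CUBIC) for a in (q[150:290,205:305],p[150:290,270:370])])
cv2.imwrite("pics/w23.png",im[:,:,::-1])
for n in("w2","w3"):
    p,d,K,T=load(n); X=cloud(K,T,d); s=X[130:300,200:400].reshape(-1,3)
    m=(abs(s[:,2]-92.5)<3.5); t=s[m]; print(n,"top",len(t),(cv2.minEnclosingCircle(t[:,:2].astype(np.float32))),t.mean(0).round(1))
    m=(abs(s[:,2]-30)<3)&(abs(s[:,0]-522)<45)&(abs(s[:,1]+240)<45);t=s[m]; print("stand",cv2.minAreaRect(t[:,:2].astype(np.float32)),t.mean(0).round(1))
E
```

```text
w2 top 647 ((524.7671508789062, -241.1531219482422), 12.040558815002441) [ 524.2 -240.8   92.5]
stand ((525.0261840820312, -241.15499877929688), (56.1761360168457, 56.47769546508789), 21.45101547241211) [ 518.  -237.6   30.6]
w3 top 619 ((524.6589965820312, -241.3345489501953), 12.014259338378906) [ 524.  -241.3   92.6]
stand ((525.0382690429688, -241.3218994140625), (56.414424896240234, 56.171348571777344), 21.7214298248291) [ 518.  -241.    30.7]
```

View pics/w23.png

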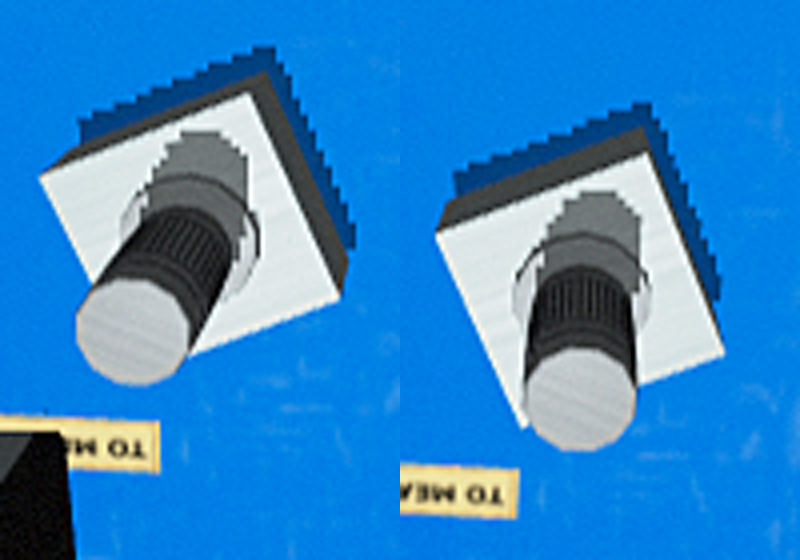

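The two views agree: pin axis at (524.7, −241.3), top at 92.5 mm, stand top at 30.6 mm and 56 mm square. I'll triangulate once as a check and then move above the pin.

```bash
python3 - <<'E'
from h import *
from rig import sense
a=load("w2");b=load("w3")
print(tri([ray(a[2],a[3],205+132/4-.4,150+329/4-.4),ray(b[2],b[3],270+180/4-.4,150+400/4-.4)]).round(1))
plan(sense(),(524.7,-241.3,120),(0,1,0)); plan(sense(),(524.7,-241.3,46),(0,1,0))
E
```

```text
[ 524.6 -241.    93.6]
lin [ 0.2406 -0.1329 -0.0104] rot [ 0.0056  0.0025 -0.0012]
lin [ 0.4873 -0.133  -0.0107] rot [ 0.0056  0.0025 -0.0012]
```

```bash
python3 -m jog '[{"linear":[0.05,-0.06,-0.005],"rotation":[0.005,0.002,-0.001],"grip":85},{"linear":[0.12,-0.133,-0.0105],"rotation":[0.005,0.002,-0.001],"grip":85},{"linear":[0.2,-0.133,-0.0105],"rotation":[0.005,0.002,-0.001],"grip":85},{"linear":[0.28,-0.133,-0.0105],"rotation":[0.005,0.002,-0.001],"grip":85},{"linear":[0.36,-0.133,-0.0105],"rotation":[0.005,0.002,-0.001],"grip":85},{"linear":[0.43,-0.133,-0.0105],"rotation":[0.005,0.002,-0.001],"grip":85},{"linear":[0.475,-0.133,-0.0105],"rotation":[0.005,0.002,-0.001],"grip":85},{"linear":[0.487,-0.133,-0.0105],"rotation":[0.005,0.002,-0.001],"grip":85},{"linear":[0.487,-0.133,-0.0105],"rotation":[0.005,0.002,-0.001],"grip":85}]'
python3 - <<'E'
from h import *
from rig import sense
s=sense();print(s["force"],s["eef_pos"]); plan(s,(524.7,-241.3,46),(0,1,0))
E
```

```text
time_s: 3.55
eef_pos: [524.8, -239.6, 45.6]
ee_rot: [0.499, -0.5, 0.499, 0.501]
force: [-0.6, -0.1, 0.8]
grip_width: 1.0
[-0.59570326 -0.12017939  0.78897122] [ 524.76790965 -239.55626839   45.62905031]
lin [-0.0012  0.0002 -0.0058] rot [ 0.0042  0.0027 -0.0028]
```

```bash
python3 -m jog '[{"linear":[0,0,-0.006],"rotation":[0.004,0.003,-0.003],"grip":60},{"linear":[0,0,-0.006],"rotation":[0.004,0.003,-0.003],"grip":40},{"linear":[0,0,-0.006],"rotation":[0.004,0.003,-0.003],"grip":30},{"linear":[0,0,-0.006],"rotation":[0.004,0.003,-0.003],"grip":20},{"linear":[0,0,-0.006],"rotation":[0.004,0.003,-0.003],"grip":15},{"linear":[0,0,-0.006],"rotation":[0.004,0.003,-0.003],"grip":15},{"linear":[0,0,-0.006],"rotation":[0.004,0.003,-0.003],"grip":15},{"linear":[0,0,-0.006],"rotation":[0.004,0.003,-0.003],"grip":15},{"linear":[0,0,-0.006],"rotation":[0.004,0.003,-0.003],"grip":15},{"linear":[0,0,-0.006],"rotation":[0.004,0.003,-0.003],"grip":15}]' 60
python3 - <<'E'
from h import *
from rig import sense
s=sense();print(s["force"],s["eef_pos"],s["wrist_torque"],s["grip_width"]*85.4)
plan(s,s["eef_pos"]+[0,0,70],(0,1,0))
E
```

```text
time_s: 4.38
eef_pos: [525.0, -241.6, 46.2]
ee_rot: [-0.5, 0.5, -0.5, -0.5]
force: [-1.7, -0.8, 5.7]
grip_width: 0.265
[-1.71006605 -0.8387651   5.66766749] [ 524.98021588 -241.59832025   46.22969305] [0.12697938 0.18692228 0.00365564] 22.61179241479845
lin [-2.333e-01 -2.000e-04 -2.000e-04] rot [-0.     -0.0014  0.0017]
```

```bash
python3 -m jog '[{"linear":[-0.01,0,0],"rotation":[0,0,0],"grip":15},{"linear":[-0.03,0,0],"rotation":[0,0,0],"grip":15},{"linear":[-0.06,0,0],"rotation":[0,0,0],"grip":15},{"linear":[-0.1,0,0],"rotation":[0,0,0],"grip":15},{"linear":[-0.15,0,0],"rotation":[0,0,0],"grip":15},{"linear":[-0.2,0,0],"rotation":[0,0,0],"grip":15},{"linear":[-0.233,0,0],"rotation":[0,0,0],"grip":15},{"linear":[-0.233,0,0],"rotation":[0,0,0],"grip":15},{"linear":[-0.233,0,0],"rotation":[0,0,0],"grip":15}]'
python3 - <<'E'
from h import *
from rig import sense,capture,calibration
s=sense();print(s["force"],s["wrist_torque"]);
for n in("wrist","scene"):
    c=calibration(n);p,d=capture(n);np.savez(f"pics/{n}4.npz",p=p,d=d,K=c["intrinsics"],T=c["world_from_camera"]);cv2.imwrite(f"pics/{n}4.png",p[:,:,::-1])
p,d,K,T=load("scene4");u,v=proj(K,T,(525,-241,120)); u,v=int(u),int(v);print(u,v)
cv2.imwrite("pics/scene4c.png",cv2.resize(p[v-60:v+60,u-60:u+60],(600,600),interpolation=cv2.INTER_CUBIC)[:,:,::-1])
plan(s,(517.2,17.5,s["eef_pos"][2]),(0,1,0))
E
```

```text
time_s: 5.13
eef_pos: [525.0, -241.6, 116.5]
ee_rot: [-0.5, 0.501, -0.5, -0.499]
force: [0.3, -1.2, -3.6]
grip_width: 0.268
[ 0.29552134 -1.20854028 -3.56648462] [0.01871091 0.01461227 0.02755221]
352 212
lin [-0.0011  0.026   0.8636] rot [-0.     -0.0024  0.0031]
```

View pics/wrist4.png

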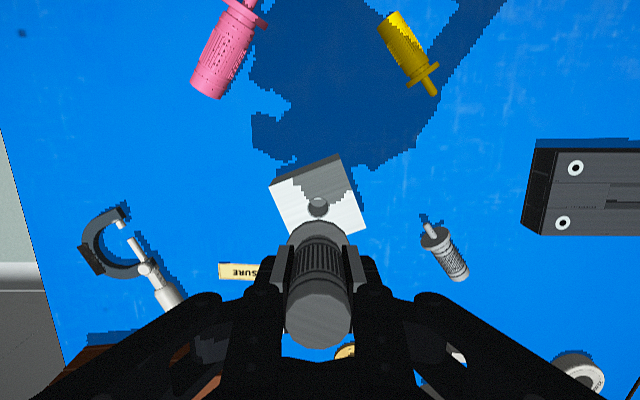

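View pics/scene4c.png

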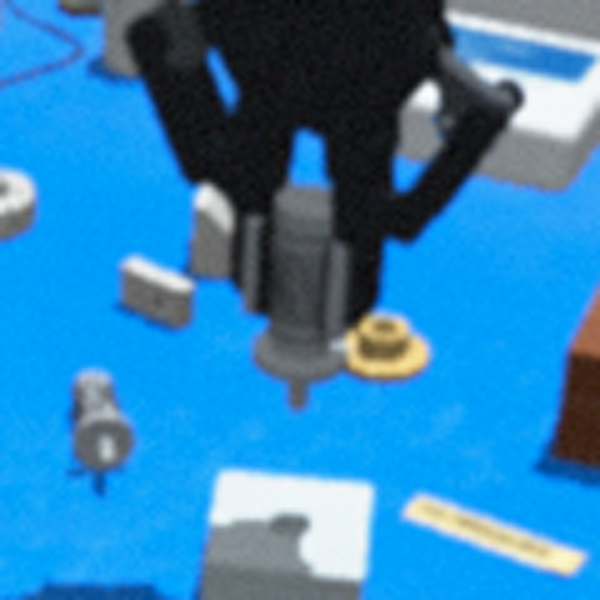

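Both pictures show the pin held upright between the pads (wrist image (318,290)), with the tip clear of the stand. Its axis sits 0.3/−0.4 mm off the TCP measurement. I'll carry it over the slot to about (517.5, 28).

```bash
python3 -m jog '[{"linear":[0,0,0.03],"rotation":[0,0,0],"grip":15},{"linear":[0,0,0.1],"rotation":[0,0,0],"grip":15},{"linear":[0,0.01,0.2],"rotation":[0,0,0],"grip":15},{"linear":[0,0.02,0.3],"rotation":[0,0,0],"grip":15},{"linear":[0,0.025,0.4],"rotation":[0,-0.002,0.003],"grip":15},{"linear":[0,0.025,0.5],"rotation":[0,-0.002,0.003],"grip":15},{"linear":[0,0.025,0.6],"rotation":[0,-0.002,0.003],"grip":15},{"linear":[0,0.025,0.7],"rotation":[0,-0.002,0.003],"grip":15},{"linear":[0,0.025,0.8],"rotation":[0,-0.002,0.003],"grip":15},{"linear":[0,0.025,0.87],"rotation":[0,-0.002,0.003],"grip":15},{"linear":[0,0.025,0.899],"rotation":[0,-0.002,0.003],"grip":15},{"linear":[0,0.025,0.899],"rotation":[0,-0.002,0.003],"grip":15},{"linear":[0,0.025,0.899],"rotation":[0,-0.002,0.003],"grip":15}]'
python3 - <<'E'
from h import *
from rig import sense,capture,calibration
s=sense();print(s["force"],s["wrist_torque"],s["eef_pos"]);
for n in("wrist","scene"):
    c=calibration(n);p,d=capture(n);np.savez(f"pics/{n}5.npz",p=p,d=d,K=c["intrinsics"],T=c["world_from_camera"])
p,d,K,T=load("scene5");u,v=proj(K,T,(517,28,60)); u,v=int(u),int(v)
q=load("wrist5")[0]
cv2.imwrite("pics/m5.png",np.hstack([cv2.resize(p[v-40:v+40,u-40:u+40],(400,400),interpolation=cv2.INTER_CUBIC),cv2.resize(q[160:360,220:420],(400,400),interpolation=cv2.INTER_CUBIC)])[:,:,::-1])
plan(s,(517.5,28,s["eef_pos"][2]-50),(0,1,0))
E
```

```text
time_s: 6.32
eef_pos: [516.9, 28.3, 115.1]
ee_rot: [0.499, -0.499, 0.5, 0.501]
force: [0.9, 0.3, -3.2]
grip_width: 0.265
[ 0.86637393  0.25098257 -3.23223778] [-0.03769205  0.04032882 -0.00661027] [516.85693872  28.26110648 115.1169178 ]
lin [ 0.1667 -0.0025 -0.001 ] rot [ 0.0013  0.0019 -0.0048]
```

View pics/m5.png

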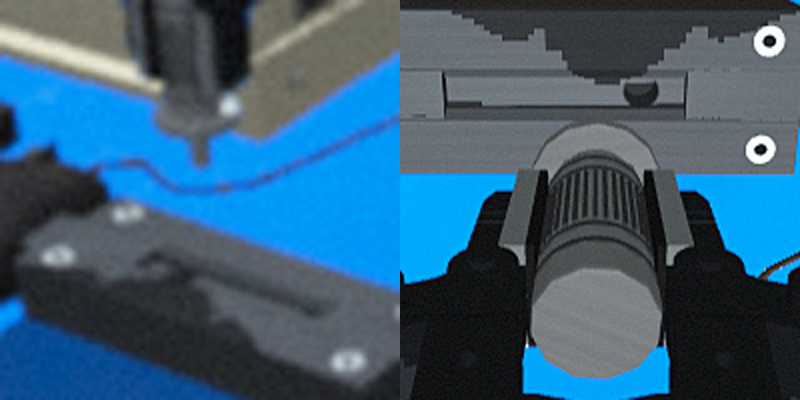

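The pin tip hangs over the slot, and in the wrist crop the hole lies at (640,92), ahead in +y. I'll descend to just above the mouth.

```bash
python3 -m jog '[{"linear":[0.03,-0.002,0],"rotation":[0.001,0.002,-0.005],"grip":15},{"linear":[0.07,-0.002,0],"rotation":[0.001,0.002,-0.005],"grip":15},{"linear":[0.11,-0.002,-0.001],"rotation":[0.001,0.002,-0.005],"grip":15},{"linear":[0.14,-0.002,-0.001],"rotation":[0.001,0.002,-0.005],"grip":15},{"linear":[0.16,-0.002,-0.001],"rotation":[0.001,0.002,-0.005],"grip":15},{"linear":[0.163,-0.002,-0.001],"rotation":[0.001,0.002,-0.005],"grip":15},{"linear":[0.163,-0.002,-0.001],"rotation":[0.001,0.002,-0.005],"grip":15}]'
python3 - <<'E'
from h import *
from rig import sense,capture,calibration
s=sense();print(s["force"],s["wrist_torque"],s["eef_pos"]);
for n in("wrist","scene"):
    c=calibration(n);p,d=capture(n);np.savez(f"pics/{n}6.npz",p=p,d=d,K=c["intrinsics"],T=c["world_from_camera"])
p,d,K,T=load("scene6");u,v=proj(K,T,(517,28,40)); u,v=int(u),int(v)
q=load("wrist6")[0]
cv2.imwrite("pics/m6.png",np.hstack([cv2.resize(p[v-40:v+40,u-40:u+40],(400,400),interpolation=cv2.INTER_CUBIC),cv2.resize(q[160:360,220:420],(400,400),interpolation=cv2.INTER_CUBIC)])[:,:,::-1])
plan(s,(517.5,28,56),(0,1,0))
E
```

```text
time_s: 7.0
eef_pos: [517.5, 26.9, 66.1]
ee_rot: [0.501, -0.499, 0.5, 0.5]
force: [0.6, 1.6, -2.6]
grip_width: 0.261
[ 0.6227697   1.63606449 -2.57743078] [-0.05940791 -0.01018425 -0.01004557] [517.53438586  26.93370657  66.10596972]
lin [0.0337 0.0001 0.0036] rot [-0.004   0.0001  0.    ]
```

View pics/m6.png

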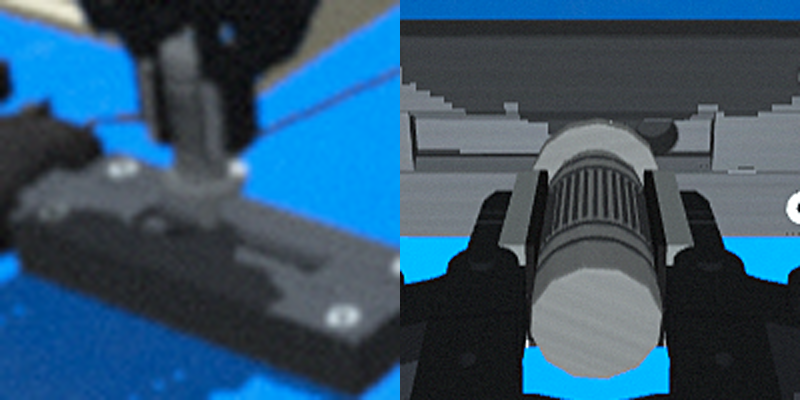

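The pin is over the slot mouth, clear of the top. Next I'll lower it in small steps onto the floor, expecting contact at TCP z ≈ 58.

```bash
python3 -m jog '[{"linear":[0.008,0,0.002],"rotation":[-0.004,0,0],"grip":15},{"linear":[0.016,0,0.003],"rotation":[-0.004,0,0],"grip":15},{"linear":[0.024,0,0.003],"rotation":[-0.004,0,0],"grip":15},{"linear":[0.03,0,0.003],"rotation":[-0.004,0,0],"grip":15},{"linear":[0.03,0,0.003],"rotation":[-0.004,0,0],"grip":15}]'
python3 - <<'E'
from h import *
from rig import sense
s=sense();print(s["force"],s["wrist_torque"],s["eef_pos"],s["time_s"]);plan(s,(517.5,28,54.5),(0,1,0))
E
```

```text
time_s: 7.52
eef_pos: [517.9, 28.0, 57.6]
ee_rot: [-0.5, 0.5, -0.5, -0.5]
force: [-0.4, -0.3, 0.7]
grip_width: 0.269
[-0.44884457 -0.26618539  0.72550552] [0.07311809 0.07858275 0.01239297] [517.92574257  27.97240169  57.61657691] 7.5167
lin [0.0104 0.0014 0.0001] rot [ 0.0005 -0.0003  0.0027]
```

Contact at TCP z ≈ 57.6: Fz rose by about 3.5 N, at the expected height. I'll press about 3 mm further into the spring.

```bash
python3 -m jog '[{"linear":[0.005,0,0],"rotation":[0,0,0.002],"grip":15},{"linear":[0.01,0.001,0],"rotation":[0,0,0.002],"grip":15},{"linear":[0.01,0.001,0],"rotation":[0,0,0.002],"grip":15},{"linear":[0.01,0.001,0],"rotation":[0,0,0.002],"grip":15}]'
python3 - <<'E'
from h import *
from rig import sense
s=sense();print(s["force"],s["wrist_torque"],s["eef_pos"],s["time_s"]);plan(s,(517.5,36,54.5),(0,1,0))
E
```

```text
time_s: 7.85
eef_pos: [517.9, 27.9, 54.8]
ee_rot: [-0.5, 0.5, -0.5, -0.5]
force: [-0.4, 0.3, 1.4]
grip_width: 0.262
[-0.37548731  0.3001717   1.39078839] [ 0.10313899 -0.07393039  0.00569541] [517.86108182  27.94074259  54.77447728] 7.85
lin [0.0009 0.0012 0.0269] rot [ 0.0005 -0.0004  0.0019]
```

```bash
python3 -m jog '[{"linear":[0,0.001,0.005],"rotation":[0,0,0],"grip":15},{"linear":[0,0.001,0.01],"rotation":[0,0,0],"grip":15},{"linear":[0,0.001,0.015],"rotation":[0,0,0],"grip":15},{"linear":[0,0.001,0.02],"rotation":[0,0,0],"grip":15},{"linear":[0,0.001,0.025],"rotation":[0,0,0],"grip":15}]'
python3 - <<'E'
from h import *
from rig import sense
s=sense();print(s["force"],s["wrist_torque"],s["eef_pos"],s["time_s"]);plan(s,(517.5,40,54.5),(0,1,0))
E
```

```text
time_s: 8.27
eef_pos: [517.6, 35.5, 54.8]
ee_rot: [-0.5, 0.5, -0.5, -0.5]
force: [-0.1, -1.6, 1.7]
grip_width: 0.267
[-0.13440198 -1.58983399  1.72825297] [-0.40543406 -0.04657929 -0.01494539] [517.59547281  35.54945078  54.81152426] 8.2667
lin [0.001  0.0003 0.0148] rot [ 0.0006 -0.0007  0.0021]
```

Sliding friction is about −1.6 N in y and Fz is steady. From here I'll go in smaller steps.

```bash
python3 -m jog '[{"linear":[0,0,0.005],"rotation":[0,0,0],"grip":15},{"linear":[0,0,0.01],"rotation":[0,0,0],"grip":15},{"linear":[0,0,0.013],"rotation":[0,0,0],"grip":15}]'
python3 - <<'E'
from h import *
from rig import sense
s=sense();print(s["force"],s["wrist_torque"],s["eef_pos"],s["time_s"])
E
```

```text
time_s: 8.52
eef_pos: [517.6, 39.6, 54.8]
ee_rot: [-0.5, 0.5, -0.5, -0.5]
force: [-0.7, -2.3, 0.5]
grip_width: 0.265
[-0.68785892 -2.34479461  0.45769641] [-0.4262304   0.01133976 -0.06021253] [517.58503503  39.64833069  54.81733104] 8.5167
```

```bash
python3 -m jog '[{"linear":[0,0,0.003],"rotation":[0,0,0],"grip":15},{"linear":[0,0,0.006],"rotation":[0,0,0],"grip":15}]'
```

```text
time_s: 8.68
eef_pos: [517.5, 41.7, 54.8]
ee_rot: [-0.5, 0.5, -0.5, -0.5]
force: [-0.4, 5.4, 1.0]
grip_width: 0.265
```

Fy flipped to +5 N, so the rear rim of the hole is pushing on the taper: the tip is starting to drop in. Small steps onward.

```bash
python3 -m jog '[{"linear":[0,0,0.003],"rotation":[0,0,0],"grip":15},{"linear":[0,0,0.004],"rotation":[0,0,0],"grip":15}]'; python3 -c "
from rig import sense
s=sense();print(s['force'],s['wrist_torque'])"
```

```text
time_s: 8.85
eef_pos: [517.1, 43.4, 54.4]
ee_rot: [0.5, -0.5, 0.5, 0.5]
force: [0.4, -0.4, -2.8]
grip_width: 0.26
[ 0.40213792 -0.43437462 -2.81574379] [-0.01338709 -0.00257534 -0.01086256]
```

Fz fell back to the unloaded value (−2.8 N) with no side load, so the pin has dropped in. I'll ease 1.5 mm toward mid-hole and lower part of the way to confirm it's free.

```bash
python3 -m jog '[{"linear":[0,0,0.003],"rotation":[0,0,0],"grip":15},{"linear":[0.003,-0.001,0.005],"rotation":[0,0,0],"grip":15},{"linear":[0.008,-0.001,0.005],"rotation":[0,0,0],"grip":15},{"linear":[0.013,-0.001,0.005],"rotation":[0,0,0],"grip":15},{"linear":[0.013,-0.001,0.005],"rotation":[0,0,0],"grip":15}]'; python3 - <<'E'
from h import *
from rig import sense
s=sense();print(s['force'],s['wrist_torque']);plan(s,(517.4,45.2,45.5),(0,1,0))
E
```

```text
time_s: 9.27
eef_pos: [517.1, 44.9, 50.0]
ee_rot: [0.5, -0.5, 0.5, 0.501]
force: [0.4, -0.1, -1.8]
grip_width: 0.258
[ 0.38800066 -0.10723456 -1.81689758] [ 0.00453212 -0.05317771  0.04537854]
lin [ 0.0151 -0.0009  0.001 ] rot [ 0.0008  0.0014 -0.002 ]
```

It's free: still on the floor, it would read about +2 N at this depth. Continuing down to just above collar contact.

```bash
python3 -m jog '[{"linear":[0.005,-0.001,0.001],"rotation":[0.001,0.001,-0.002],"grip":15},{"linear":[0.009,-0.001,0.001],"rotation":[0.001,0.001,-0.002],"grip":15},{"linear":[0.012,-0.001,0.001],"rotation":[0.001,0.001,-0.002],"grip":15},{"linear":[0.014,-0.001,0.001],"rotation":[0.001,0.001,-0.002],"grip":15},{"linear":[0.014,-0.001,0.001],"rotation":[0.001,0.001,-0.002],"grip":15}]'; python3 - <<'E'
from h import *
from rig import sense
s=sense();print(s['force'],s['wrist_torque']);plan(s,(517.4,45.2,44.),(0,1,0))
E
```

```text
time_s: 9.68
eef_pos: [517.3, 45.2, 45.7]
ee_rot: [0.5, -0.5, 0.5, 0.5]
force: [0.5, 0.7, -2.0]
grip_width: 0.263
[ 0.4864714   0.65197306 -1.97149974] [0.03499623 0.03255973 0.01918124]
lin [ 0.0056 -0.0002  0.0001] rot [-0.0003  0.0005 -0.0007]
```

Now 0.5 mm steps until contact.

```bash
python3 -m jog '[{"linear":[0.002,0,0],"rotation":[0,0,0],"grip":15},{"linear":[0.004,0,0],"rotation":[0,0,0],"grip":15},{"linear":[0.004,0,0],"rotation":[0,0,0],"grip":15}]'
```

```text
time_s: 9.93
eef_pos: [517.3, 45.2, 44.4]
ee_rot: [0.5, -0.5, 0.5, 0.5]
force: [-1.2, 0.2, -1.8]
grip_width: 0.265
```

```bash
python3 -m jog '[{"linear":[0.001,0,0],"rotation":[0,0,0],"grip":15},{"linear":[0.002,0,0],"rotation":[0,0,0],"grip":15}]'
```

```text
time_s: 10.1
eef_pos: [517.4, 45.2, 44.2]
ee_rot: [0.5, -0.5, 0.5, 0.5]
force: [-3.3, 0.1, 7.1]
grip_width: 0.263
```

The collar is on the rail at TCP z 44.2, as predicted, with about 9 N. I'll open slowly in place.

```bash
python3 -m jog '[{"linear":[0,0,0],"rotation":[0,0,0],"grip":24},{"linear":[0,0,0],"rotation":[0,0,0],"grip":28},{"linear":[0,0,0],"rotation":[0,0,0],"grip":34},{"linear":[0,0,0],"rotation":[0,0,0],"grip":42},{"linear":[0,0,0],"rotation":[0,0,0],"grip":52},{"linear":[0,0,0],"rotation":[0,0,0],"grip":60},{"linear":[0,0,0],"rotation":[0,0,0],"grip":60},{"linear":[0,0,0],"rotation":[0,0,0],"grip":60}]'
python3 - <<'E'
from h import *
from rig import sense,capture,calibration
s=sense();print(s["force"])
for n in("wrist","scene"):
    c=calibration(n);p,d=capture(n);np.savez(f"pics/{n}7.npz",p=p,d=d,K=c["intrinsics"],T=c["world_from_camera"])
p,d,K,T=load("scene7");u,v=proj(K,T,(517,45,60)); u,v=int(u),int(v)
q=load("wrist7")[0]
cv2.imwrite("pics/m7.png",np.hstack([cv2.resize(p[v-40:v+40,u-40:u+40],(400,400),interpolation=cv2.INTER_CUBIC),cv2.resize(q[160:360,220:420],(400,400),interpolation=cv2.INTER_CUBIC)])[:,:,::-1])
E
```

```text
time_s: 10.77
eef_pos: [517.4, 45.2, 44.2]
ee_rot: [0.5, -0.5, 0.5, 0.5]
force: [-0.5, 0.0, -0.5]
grip_width: 0.702
[-0.4735893   0.04145993 -0.5145002 ]
```

View pics/m7.png

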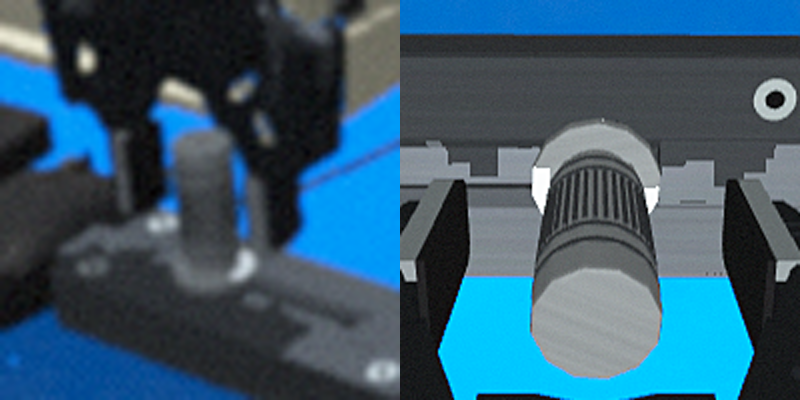

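The fingers are free on both sides and the pin stands upright with its collar on the rail. I'll retreat straight up, then move aside to look.

```bash
python3 -m jog '[{"linear":[-0.03,0,0],"rotation":[0,0,0],"grip":85},{"linear":[-0.08,0,0],"rotation":[0,0,0],"grip":85},{"linear":[-0.16,0,0],"rotation":[0,0,0],"grip":85},{"linear":[-0.26,0,0],"rotation":[0,0,0],"grip":85},{"linear":[-0.36,0,0],"rotation":[0,0,0],"grip":85},{"linear":[-0.45,0.03,0],"rotation":[0,0,0],"grip":85},{"linear":[-0.5,0.06,0],"rotation":[0,0,0],"grip":85},{"linear":[-0.5,0.06,0],"rotation":[0,0,0],"grip":85},{"linear":[-0.5,0.06,0],"rotation":[0,0,0],"grip":85}]'
python3 - <<'E'
from h import *
from rig import sense,capture,calibration
c=calibration("wrist");p,d=capture("wrist");np.savez("pics/w8.npz",p=p,d=d,K=c["intrinsics"],T=c["world_from_camera"]);cv2.imwrite("pics/w8.png",p[:,:,::-1])
p,d,K,T=load("w8");X=cloud(K,T,d);s=X.reshape(-1,3);s=s[(abs(s[:,0]-517)<45)&(abs(s[:,1]-45)<40)]
t=s[(abs(s[:,2]-90.5)<4)];print("top",len(t),cv2.minEnclosingCircle(t[:,:2].astype(np.float32)),np.median(t[:,2]), np.polyfit(t[:,0],t[:,2],1),np.polyfit(t[:,1],t[:,2],1))
t=s[(abs(s[:,2]-33.5)<2)];print("collar",len(t),np.median(t,0)); t=s[abs(s[:,2]-28.5)<2];print("rail",np.median(t[:,2]))
p2,d2=capture("scene");p1=load("scene0")[0]
diff=cv2.absdiff(p1,p2).max(2)>60; print(diff.sum()); cv2.imwrite("pics/s8.png",p2[:,:,::-1])
E
```

```text
time_s: 11.62
eef_pos: [499.5, 45.2, 195.0]
ee_rot: [0.5, -0.5, 0.5, 0.5]
force: [-0.2, 1.4, -0.5]
grip_width: 0.996
top 636 ((517.3633422851562, 45.18581008911133), 12.109519004821777) 90.65741335870995 [3.37407651e-02 7.31643774e+01] [-3.48635892e-04  9.06124312e+01]
collar 325 [508.54359527  44.9534476   33.63389322]
rail 28.65708626857429
10142
```

View pics/w8.png

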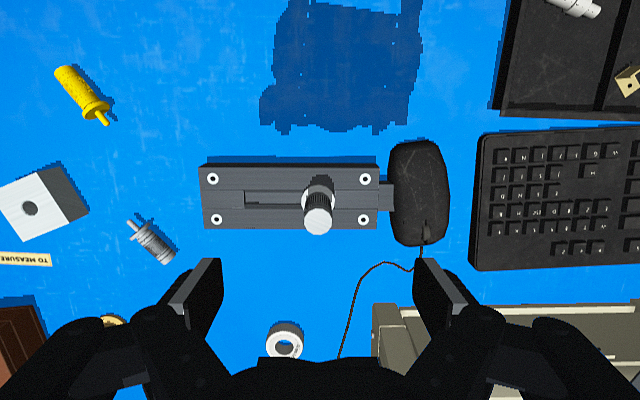

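View pics/s8.png

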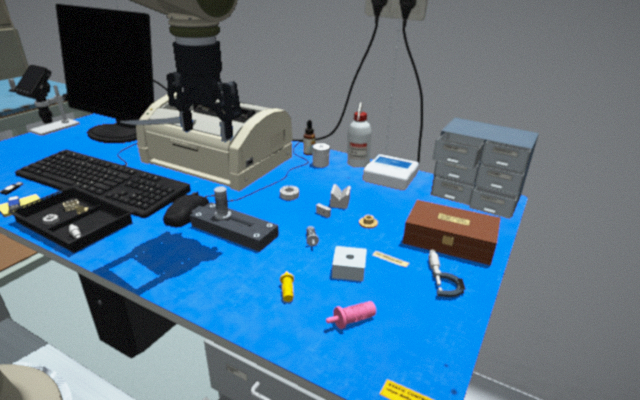

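The wrist view shows the pin standing in the rail at (318,218), and the scene view shows the bystanders unmoved. The top is at 90.7 mm and the rail at 28.7 mm, a difference of 62.0 as required. The 0.034 slope of the top face may come from rim points, so I'll check that before handing in.

```bash
python3 - <<'E'
from h import *
def fit(t): 
    A=np.c_[t[:,:2]-t[:,:2].mean(0),np.ones(len(t))]; return np.linalg.lstsq(A,t[:,2],rcond=None)[0].round(4),len(t)
for n,c,z in(("w8",(517.3,45.2),90.66),("w3",(524.7,-241.3),92.6),("w2",(524.7,-241.3),92.6)):
    p,d,K,T=load(n);s=cloud(K,T,d).reshape(-1,3)
    r=np.hypot(s[:,0]-c[0],s[:,1]-c[1]); print(n,fit(s[(r<10)&(abs(s[:,2]-z)<4)]))
p,d,K,T=load("w8");s=cloud(K,T,d).reshape(-1,3)
r=np.hypot(s[:,0]-517.3,s[:,1]-45.2); print("collar",fit(s[(r<16)&(abs(s[:,2]-33.6)<1.5)]))
E
```

```text
w8 (array([2.50000e-03, 7.90000e-03, 9.07921e+01]), 451)
w3 (array([ 4.80000e-03, -9.80000e-03,  9.28194e+01]), 432)
w2 (array([4.30000e-03, 5.00000e-04, 9.26896e+01]), 452)
collar (array([-4.90000e-03,  3.40000e-03,  3.36679e+01]), 262)
```

The slope was just rim points; tilt is under 0.01 rad. Handing in.

```bash
python3 -c "
from rig import *
print(finish_job())"
```

```text
the job is handed in; nothing more can be done
None
```

The locating pin is standing in the rail's blind hole, pressed home and released. I handed the job in after about 11.7 s of robot time; no verdict was reported.

**What I did:** I lifted the pin out of its stand and set its tip on the slot floor. I slid it about 15 mm along the slot with a few newtons on it. It caught when the vertical force fell back to its unloaded value, at about y = 43 mm. I then eased it about 1.5–2 mm further to the middle of the hole, pressed the collar down with about 9 N, let go and backed off upward.

I didn't find the hole by feel alone: the wrist picture had already shown it at about y = 46 mm, so I set the tip down only about 18 mm short of it. The drop-in agreed with that position.

**Last checks:**
- **Height:** the handle's top measured 62.0 mm above the rail's top face, which is the full-home value.
- **Upright:** tilt was under 0.01 rad. A first, cruder fit gave 0.034 rad, but it included rim points; using only the inner part of the top face removed it.
- **Position:** the pin's axis was within about 0.2 mm of the slot's centre line and about 28 mm from the slot's middle.
- **Forces:** the highest readings I took were about 5 N sideways while sliding and 9 N when pressing home. I read the force only at the end of each move, so a short peak in between would not show.
- **Bystanders:** they looked unmoved in the scene picture. I judged this by eye and did not measure it.

One disagreement: the top camera placed the rail about 3 mm away from where the wrist camera did. I used the wrist camera, and the contact heights and the drop-in position bore it out.

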